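# Clamp the plate on the shaker with the slotted hold-down clip

### The job

Take the flat screwdriver out of its stand, set its blade down into the slot of the shaker's hold-down clip and turn the clip clockwise (seen from above) to its stop, so that its tongue holds down the well plate. Turn the clip only with the screwdriver, keep the gripper off the shaker, and then put the screwdriver back upright in its stand. Leave the other things on the bench where they are.

Things in the scene. Friction and masses are not known exactly. Their poses are not given: they have to be found in the camera images.
- screwdriver: Loose flat screwdriver, 151 mm long, 120 g, upright in its stand. Origin: middle of the blade's end, its lowest point; z runs up to the handle, x along the blade's width, y through its thickness. Blade 20 (x) x 3 (y) mm, 22 mm tall; shaft 10 mm thick (15 x 6 mm just above the blade); black collar of 42 mm diameter from z = 75 to 81 mm. Fits the slot either way round.
- stand: Screwdriver stand, fixed: round grey foot of 90 mm diameter, 12 mm high, with an upright aluminium tube, 48 mm outer and 30 mm inner diameter, rim 90 mm above the bench. Origin: centre of the underside. The screwdriver hangs in the tube, collar resting on the rim: its blade's end is then 75 mm below the rim, the handle turned any way.
- stand_mouth (a point): Centre of the mouth of the stand's tube, at the rim, 90 mm above the bench.
- shaker: Plate shaker, fixed: white housing, aluminium platform 170 (x) x 210 (y) mm with its top 64 mm above the bench. Origin: centre of the underside; x points away from its grey control panel, z up. A clear well plate, 85 (x) x 127 (y) x 14 mm, lies on the platform, centre at x = +27 mm, y = 0, and does not move. The clip's vertical axis is at x = -52 mm, y = 0.
- clip_slot (a point): Middle of the slot's floor, on the clip's axis, 85 mm above the bench; turns with the clip, x along the slot and the tongue, z up. The clip has a round steel head of 48 mm diameter with a straight slot right across its top face, which is 95 mm above the bench. The slot is 10 mm deep and 6 mm wide, its edges bevelled by 3 mm (mouth 12 mm wide).
- clip (a joint): Angle of the clip, rad; grows as it turns clockwise seen from above. At 0 (a stop) its tongue points 1.3 rad counter-clockwise of the shaker's x, beside the plate; at 1.3 (clamped, the other stop) along the shaker's x, over the plate. Stays where it is left: friction about 0.12 N m. Starts between 0 and 0.25. Flat tongue 18 mm wide, at the head's foot, reaches 65 mm from the axis.
- marker: Bystander: marker pen, 140 mm long, 13 mm thick, lying on the bench; loose.
- timer: Bystander: white bench timer, 66 x 66 x 20 mm; loose.
- tape_roll: Bystander: roll of tape lying flat, 96 mm diameter, 19 mm high; loose.
- petri: Bystander: closed petri dish, 89 mm diameter, 15 mm high; loose.
- screwdriver_handle (a point): Point to grip on the screwdriver's handle, on its axis, 125 mm above the blade's end; axes as the screwdriver's. The handle is a grey rounded bar from 81 to 151 mm above the blade's end, 34 mm wide along x, with two flat faces 24 mm apart (across y), parallel to the blade's flats: grip it on these faces.
Things that resemble listed ones, but are neither listed nor needed, are in the scene too. Leave any orange or purple look-alike of the screwdriver alone.

How it is judged (in metres and radians):
On the way, in this order (a step that is already met when the one before it is completed fails the run):
1. while the clip is still open (below 0.6 rad), the screwdriver's blade stands in the clip's slot: its end within 5 mm of the slot's floor, within 10 mm of the clip's axis, upright within 0.2 rad (z of screwdriver in the frame of clip_slot below 0.005 m and horizontal distance between screwdriver and clip_slot below 0.01 m and angle between screwdriver's own z axis and vertical below 0.2 rad and value of joint clip below 0.6 rad), for 0.1 s.
2. with the blade still in the slot (end within 7 mm of its floor and 12 mm of the clip's axis), the clip has been turned to within 0.15 rad of its clamped stop (value of joint clip above 1.15 rad and z of screwdriver in the frame of clip_slot below 0.007 m and horizontal distance between screwdriver and clip_slot below 0.012 m), for 0.1 s.
At the end, for the whole second after the job is handed in: The clip is within 0.15 rad of its clamped stop (joint above 1.15), and the screwdriver is back at rest in its stand, released: upright within 0.15 rad, blade's end within 15 mm of the tube's axis, collar down on the rim (blade's end 67 to 82 mm below the rim) (value of joint clip above 1.15 rad and horizontal distance between screwdriver and stand_mouth below 0.015 m and z of screwdriver in the frame of stand_mouth between -0.082 and -0.067 m and angle between screwdriver's own z axis and vertical below 0.15 rad and linear speed of screwdriver below 0.02 m/s); the robot touches nothing.
It fails at once if the gripper or arm touches the shaker or its clip (more than 2 N) (contact force between any of the fingers, the arm and shaker above 2 N).
It fails at once if a bystander is moved by more than 30 mm (distance of any of marker, timer, tape_roll, petri from where it was at the start of the episode above 0.03 m).
It also fails if it takes over 51 s, if anything falls off the work surface, if the arm or the gripper's body presses on something with over 40 N, if the wrist force passes 120 N, or if a joint passes its speed limit or range.

### The arm

A 6-joint arm with a two-finger parallel gripper is mounted at the origin on a cart in front of the work surface, level with it; the furniture and walls round the work are solid. World frame = base frame: x ahead of the robot, y to its left, z up, the work surface at z = 0. Lengths are in m, angles in degrees, forces in N, time in s.
With the tool pointing down it reaches from about 0.35 to 0.875 m from the base axis. Payload 4.2 kg.
Tool frame: the origin (TCP) lies on the front face of the gripper's body, between the roots of the fingers; the fingertips stand 70 mm ahead of it and the grasp point (between the pads) lies 51 mm ahead of it (r.nose_length is the distance from the TCP to the fingertips, in m); z points along the fingers, y is the direction in which the jaws open and shut (so a half turn about z gives the same grasp; the last joint's range is limited). The gripper opens to 87 mm and grips with 3 to 60 N. Pads are 19 mm wide; open, the fingers measure 117 mm over their backs; the gripper's body (75 mm by 190 mm) begins 51 mm behind the grasp point.
Start: joints at [-53.766, 22.042, 0.453, 0, -68.411, -14.817], TCP at [0.228, -0.582, 0.292] pointing down, gripper open.
Joint ranges: [-179.83, 179.83], [-69.29, 118.12], [-61.27, 80.66], [-181.25, 117.63], [-171.15, -9.14], [-177.46, 177.46]. Speed limits (degrees/s): [159.86, 159.86, 180, 180, 180, 180].

### API

Orientations are given as a 3x3 rotation matrix whose columns are the frame's x, y, z axes.
In Python, from station import telemetry, capture, order, r gives the robot as it stands.
- The arm moves only by the tool drive_tool, never from a script. Its argument "series" is a list of rows, each a list of 4 numbers: the shift along the tool's x, y, z as a fraction of full scale, then the turn about the tool's z as a fraction of full scale. In form: [[dx, dy, dz, turn], ...]. A call has 1 to 10 rows; each row is the pose to reach, as a shift and turn from the pose commanded when the call began, along the tool's axes at that moment; what a row does not reach only later rows make up. Full scale, the value 1, is 0.12 m for a shift and 2 rad for a turn. A row lasts 1/8 s, in which the tool goes at most 62.5 mm and 10.7 degrees, less where a joint would pass 70% of its speed; a pose out of reach is approached as far as the arm can. A call with a number of a shift or a turn outside -1 to 1 is refused whole. A call with a gripper value outside its range is refused whole. "fingers" is the finger opening in mm, from 0 to 87, set as the call begins (left out, the last holds). The fingers move at their own pace and stop on an object; the grip force is fixed at half the most. Time passes only in rows, so rows that repeat a pose let the fingers close. It gives the time, the measured TCP pose, the force and the opening at its end, in the units of the state.
- telemetry.sense(): the state, without advancing time (a new reading comes with each control period).
- capture(name): name is "scene" or "top"; returns a dict with "color" (480x640x3 uint8, blue, green, red), "fx", "fy", "cx", "cy" (pixels), "eye" and "attitude" of the camera in the world. Camera axes: x right, y up, looking along -z (the intrinsics and any distortion apply to the point x, -y, -z); pixel columns grow to the right and rows downward; lengths in m; the calibration is good to about 2 mm. A picture is of the moment at which its call begins. There is no depth.
- order.finish_job(): hands the job in, once; it reports no verdict.
The state is a dict: "time_s": time; "joints": joint angles; "joint_velocities": joint speeds; "effort": joint torques, N m; "tcp_pos": TCP position; "ee_rot": TCP orientation; "wrist_force": force on the tool from outside, world axes, zero at the start; "moment": the same for the moment, N m; "gripper_width": opening from 0.0 (shut) to 1.0 (fully open).
Only numpy, scipy, OpenCV 4.12 (cv2) and the standard library are available. Lean on these libraries where they do the work, as an engineer would, in place of code of your own. Each camera call takes 0.05 s, during which the arm holds its last target. There are 200 camera calls.

## Working session

There is one attempt and no reset: what is moved stays moved. The work goes in short steps, Python scripts to look and compute and a tool call to move; the robot and the scene stay as the last step left them, time stands still between calls to the robot, and variables do not carry over. Pictures are saved under pics/ and viewed, about 8 in all and at most 12, crops included, and the job is handed in when it is done.

Besides the shell and the picture viewer there is one more tool, called after "Call:" as name(argument=value, ...) on one line, values as JSON. drive_tool: Moves the arm, as the interface text tells. Shift numbers are shares of 0.12 m and turn numbers shares of 2 rad, none past 1 either way. Its arguments: {"type":"object","properties":{"series":{"type":"array","items":{"type":"array","items":{"type":"number","minimum":-1,"maximum":1}}},"fingers":{"type":"number"}},"required":["series"]}

```bash
mkdir -p pics
cat > h.py <<'E'
import numpy as np,cv2
from station import telemetry,capture,order,r
def ray(c,u,v):
    d=np.array([(u-c['cx'])/c['fx'],-(v-c['cy'])/c['fy'],-1.0]);
    return np.array(c['eye']),np.array(c['attitude'])@d
def at(c,u,v,z):
    e,d=ray(c,u,v); return e+d*(z-e[2])/d[2]
def proj(c,p):
    q=np.array(c['attitude']).T@(np.array(p)-np.array(c['eye'])); return c['cx']+c['fx']*q[0]/-q[2], c['cy']-c['fy']*q[1]/-q[2]
E
python3 - <<'E'
from h import *
import pickle
for n in ['scene','top']:
    c=capture(n); cv2.imwrite(f'pics/{n}0.png',c['color']); pickle.dump(c,open(n+'0.pkl','wb'))
    print({k:v for k,v in c.items() if k!='color'})
print(telemetry.sense())
E
```

```text
{'fx': 552.3830191155058, 'fy': 552.3830191155058, 'cx': 315.6981762319002, 'cy': 238.25105618549617, 'eye': array([-0.01607964,  0.96480532,  0.8566919 ]), 'attitude': array([[-0.86178431,  0.28249569, -0.42133595],
       [-0.50726417, -0.47451069,  0.71939049],
       [ 0.0032963 ,  0.83368807,  0.55222581]])}
{'fx': 560.6425112312651, 'fy': 560.6425112312651, 'cx': 322.3299679983343, 'cy': 231.85082820967287, 'eye': array([ 0.40288891, -0.04070707,  1.72201351]), 'attitude': array([[ 1.56245027e-02,  9.94489599e-01, -1.03664421e-01],
       [-9.99877874e-01,  1.55750020e-02, -1.28700903e-03],
       [ 3.34656462e-04,  1.03671869e-01,  9.94611498e-01]])}
{'time_s': 0.1, 'joints': array([-5.37662246e+01,  2.20866089e+01,  3.86891937e-01, -2.61968239e-02,
       -6.84110902e+01, -1.48163117e+01]), 'joint_velocities': array([-0.03380246, -0.0688342 ,  0.18408066,  0.11131193,  0.06071615,
        0.05563563]), 'effort': array([-3.56127421e-04, -3.91688597e+01,  1.87935269e+01,  4.23191518e+00,
        1.34925259e-02, -7.70917222e-05]), 'tcp_pos': array([ 0.22809765, -0.58145242,  0.29125901]), 'ee_rot': array([[-9.31006093e-01, -3.65002759e-01, -8.00172382e-04],
       [-3.65003626e-01,  9.31004335e-01,  1.81121355e-03],
       [ 8.38660134e-05,  1.97831667e-03, -9.99998040e-01]]), 'wrist_force': array([-0.59218812,  0.28088904, -0.08286266]), 'moment': array([ 0.00845558, -0.00167111, -0.01778989]), 'gripper_width': 0.9971782738294415}
```

View pics/top0.png

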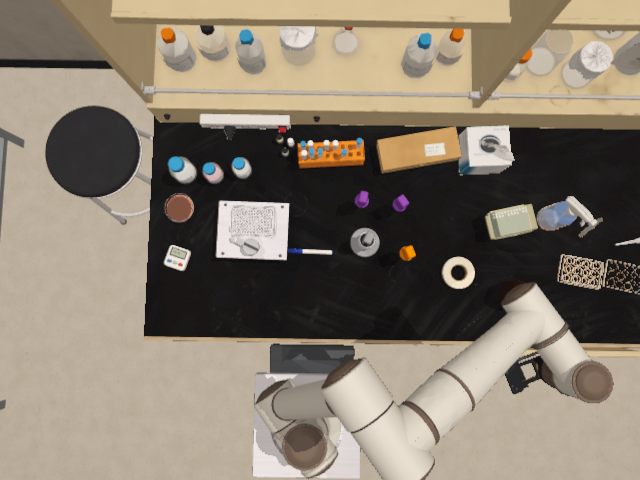

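View pics/scene0.png

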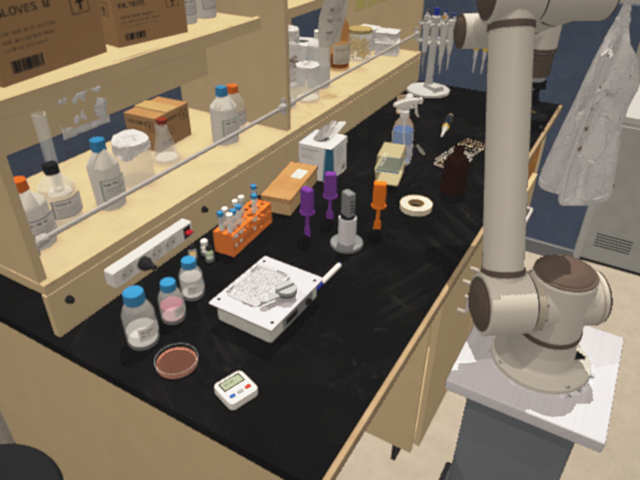

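Run:
```python
from h import *
a=cv2.imread('pics/top0.png')[190:275,205:295]; b=cv2.imread('pics/top0.png')[220:265,340:390]
A=cv2.resize(a,(630,595),interpolation=cv2.INTER_CUBIC)
cv2.imwrite('pics/a.png',A)
s=cv2.imread('pics/scene0.png')
b=cv2.resize(b,(400,360),interpolation=cv2.INTER_CUBIC)
d=cv2.resize(s[180:260,315:385],(315,360),interpolation=cv2.INTER_CUBIC)
cv2.imwrite('pics/b.png',np.hstack([b,d]))
```

```text
(no output)
```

View pics/a.png

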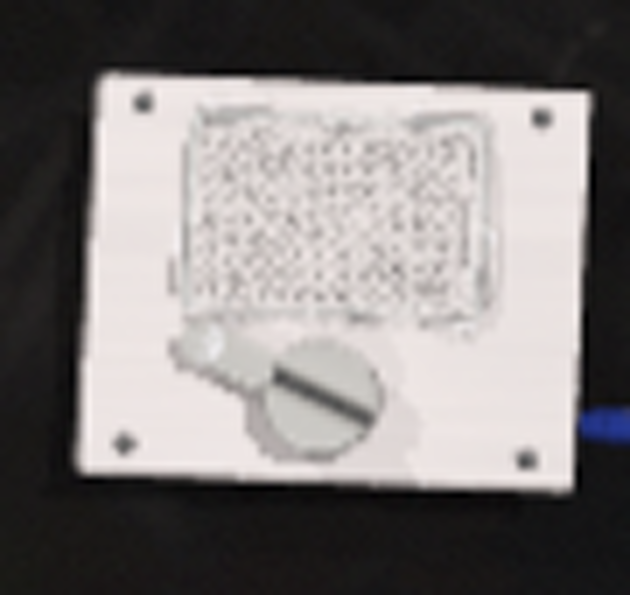

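View pics/b.png

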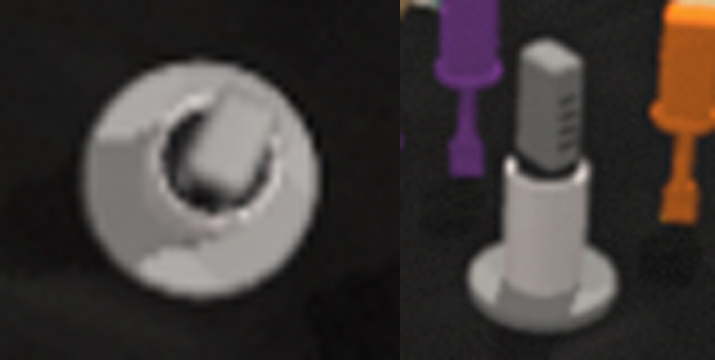

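Run:
```python
from h import *
import pickle
t=pickle.load(open('top0.pkl','rb'));s=pickle.load(open('scene0.pkl','rb'))
A=lambda X,Y,z:at(t,205+(X+.5)/7-.5,190+(Y+.5)/7-.5,z)
B=lambda X,Y,z:at(t,340+(X+.5)/8-.5,220+(Y+.5)/8-.5,z)
S=lambda X,Y,z:at(s,315+(X+.5)/4.5-.5,180+(Y+.5)/4.5-.5,z)
np.set_printoptions(precision=4,suppress=True)
P=[A(*q,.064) for q in [(100,73),(592,92),(575,492),(77,472)]]
c=np.mean(P,0);print('platform',c,[np.linalg.norm(P[i]-P[i-1]) for i in range(4)])
x=(P[0]+P[1]-P[2]-P[3]);y=(P[0]+P[3]-P[1]-P[2]);print('yaw',np.degrees([np.arctan2(x[1],x[0]),np.arctan2(-y[0],y[1])]))
x/=np.linalg.norm(x);print('axis from platform',c-.052*x)
h=A(322,398,.095);a=A(277,375,.095);b=A(370,417,.095)
print('head',h,'slot mid',(a+b)/2,'slot yaw',np.degrees(np.arctan2(*(a-b)[[1,0]])),np.linalg.norm(a-b))
print('foot',B(201,178,.012),'collar',B(217,155,.096),'top',B(240,125,.166), 'foot scene',S(543,284,.012),'scene top',S(551,60,.166))
print('collarscene',S(546,172,.09))
print('marker?',at(t,310,251,.006),'orange',at(t,407,253,.1),'purple',at(t,401,203,.1))
# handle projections for yaw hypotheses
```

```text
platform [0.5788 0.169  0.064 ] [np.float64(0.1707291200345366), np.float64(0.21042284538267905), np.float64(0.1709747082874099), np.float64(0.21075678264551218)]
yaw [-1.2169 -1.3702]
axis from platform [0.5268 0.1701 0.064 ]
head [0.5266 0.1695 0.095 ] slot mid [0.5274 0.1689 0.095 ] slot yaw 66.66025422239632 0.04264896820656045
foot [ 0.5525 -0.1686  0.012 ] collar [ 0.5536 -0.1681  0.096 ] top [ 0.5578 -0.1705  0.166 ] foot scene [ 0.3357 -0.284   0.012 ] scene top [ 0.3487 -0.2786  0.166 ]
collarscene [ 0.3435 -0.2829  0.09  ]
marker? [ 0.5221 -0.0016  0.006 ] orange [ 0.5142 -0.2849  0.1   ] purple [ 0.6604 -0.2673  0.1   ]
```

Run:
```python
from h import *
import pickle
t=pickle.load(open('top0.pkl','rb'));s=pickle.load(open('scene0.pkl','rb'))
rows=[]
for c,(u0,v0,w,hh),k in [(t,(350,222,32,32),6),(s,(328,180,40,60),5)]:
    row=[]
    for yaw in [-20,-28,-36,-44]:
        im=cv2.resize(c['color'][v0:v0+hh,u0:u0+w],None,fx=k,fy=k,interpolation=cv2.INTER_CUBIC)
        a=np.radians(yaw);X=np.array([np.cos(a),np.sin(a),0]);Y=np.array([-np.sin(a),np.cos(a),0])
        pp=lambda p:tuple(int((q-o+.5)*k) for q,o in zip(proj(c,p),(u0,v0)))
        C=np.array([.5535,-.1682,0])
        for z in (.096,.166):
            q=[pp(C+X*i*.017+Y*j*.012+[0,0,z]) for i,j in((1,1),(1,-1),(-1,-1),(-1,1))]
            cv2.polylines(im,[np.array(q)],True,(0,255,0) if z>.1 else (0,0,255),1)
        row.append(im)
    rows.append(np.hstack(row))
w=max(x.shape[1] for x in rows)
cv2.imwrite('pics/c.png',np.vstack([np.pad(x,((0,0),(0,w-x.shape[1]),(0,0))) for x in rows]))
```

```text
(no output)
```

View pics/c.png

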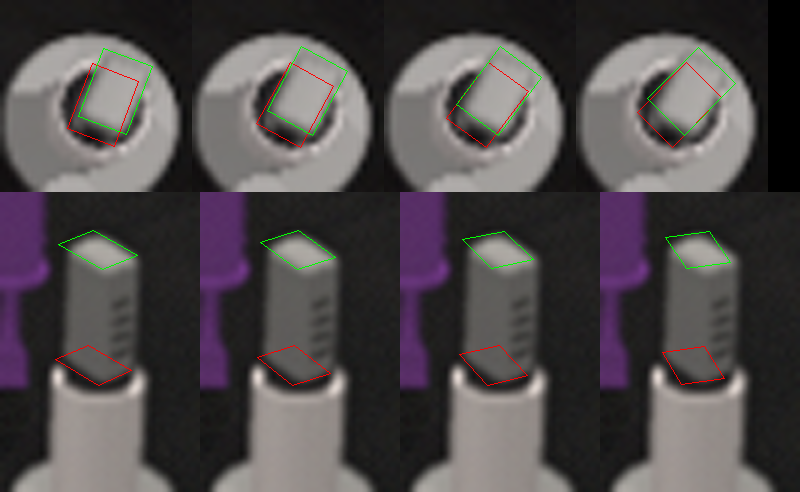

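Call:
drive_tool(series=[[0,0,-0.2,0],[-0.15,0.08,-0.4,0],[-0.45,0.27,-0.5,0],[-0.8,0.47,-0.5,0],[-1,0.58,-0.5,0]], fingers=70)

```text
time_s: 0.72
tcp_pos: [0.3154, -0.4715, 0.3521]
ee_rot: [[-0.931, -0.366, 0.0], [-0.366, 0.931, 0.001], [-0.0, 0.001, -1.0]]
wrist_force: [0.4, -0.1, -0.0]
gripper_width: 0.804
```

Call:
drive_tool(series=[[-0.35,0.2,0,0],[-0.7,0.4,0,0],[-1,0.58,0,0]])

```text
time_s: 1.1
tcp_pos: [0.4016, -0.3631, 0.3518]
ee_rot: [[-0.931, -0.365, -0.001], [-0.365, 0.931, 0.001], [0.0, 0.001, -1.0]]
wrist_force: [0.1, 0.1, 0.2]
gripper_width: 0.803
```

Call:
drive_tool(series=[[-0.35,0.2,0,0],[-0.7,0.4,0,0],[-1,0.58,0,0],[-1,0.58,0,0]])

```text
time_s: 1.6
tcp_pos: [0.4883, -0.254, 0.3515]
ee_rot: [[-0.93, -0.369, -0.001], [-0.369, 0.93, 0.001], [0.001, 0.001, -1.0]]
wrist_force: [0.4, 0.7, -0.0]
gripper_width: 0.804
```

Call:
drive_tool(series=[[-0.3,0.15,0,0.1],[-0.5,0.3,0,0.2],[-0.7,0.4,0,0.3],[-0.78,0.47,0,0.4],[-0.78,0.47,0,0.449],[-0.78,0.47,0,0.449]])

```text
time_s: 2.35
tcp_pos: [0.5533, -0.1698, 0.3519]
ee_rot: [[-0.866, 0.5, -0.001], [0.5, 0.866, 0.0], [0.001, -0.0, -1.0]]
wrist_force: [0.1, 0.6, 0.1]
gripper_width: 0.806
```

```bash
cat >> h.py <<'E'
def plan(x,y,z,yaw=None):
    s=telemetry.sense();R=np.array(s['ee_rot']);p=np.array(s['tcp_pos'])
    cy=np.degrees(np.arctan2(R[1,1],R[0,1]))
    print('t',s['time_s'],'tcp',p.round(4),'yyaw',round(cy,2),'j6',round(s['joints'][5],1),'F',np.array(s['wrist_force']).round(1),'M',np.array(s['moment']).round(2),'w',round(s['gripper_width']*87,1),'tilt',R[:2,2].round(4))
    print('shift',((R.T@(np.array([x,y,z])-p))/.12).round(3),'turn',None if yaw is None else round(np.radians((cy-yaw+180)%360-180)/2,3))
E
python3 - <<'E'
from h import *
plan(.5535,-.1682,.191,60)
c=capture('scene');t=capture('top')
a=cv2.resize(c['color'][100:260,280:440],(480,480),interpolation=cv2.INTER_CUBIC)
cv2.imwrite('pics/d.png',a)
E
```

```text
t 2.35 tcp [ 0.5533 -0.1698  0.3519] yyaw 60.03 j6 -118.9 F [0.1 0.6 0.1] M [-0.11 -0.02  0.02] w 70.1 tilt [-0.001   0.0001]
shift [0.004 0.013 1.341] turn 0.0
```

View pics/d.png

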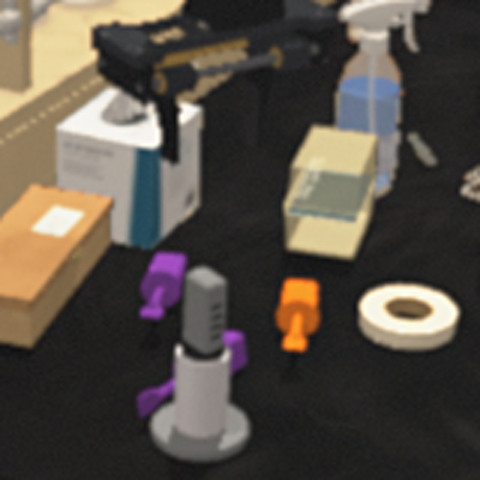

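Call:
drive_tool(series=[[0,0,0.3,0],[0,0.01,0.7,0],[0,0.01,1,0],[0,0.01,1,0]])

```text
time_s: 2.95
tcp_pos: [0.5525, -0.1686, 0.2295]
ee_rot: [[-0.866, 0.5, -0.007], [0.5, 0.866, 0.001], [0.006, -0.003, -1.0]]
wrist_force: [-0.6, 0.2, 1.3]
gripper_width: 0.801
```

Run:
```python
from h import *
plan(.5535,-.1682,.191,60); print(telemetry.sense()['joints'].round(1))
c=capture('scene');t=capture('top')
a=cv2.resize(c['color'][150:260,290:400],(550,550),interpolation=cv2.INTER_CUBIC)
cv2.imwrite('pics/e.png',a)
```

```text
t 2.95 tcp [ 0.5525 -0.1686  0.2295] yyaw 59.99 j6 -119.1 F [-0.6  0.2  1.3] M [-0.1  -0.07 -0.02] w 69.7 tilt [-0.007   0.0005]
shift [-0.008  0.008  0.321] turn -0.0
[  -0.9   20.6  -11.3   -0.   -58.5 -119.1]
```

View pics/e.png

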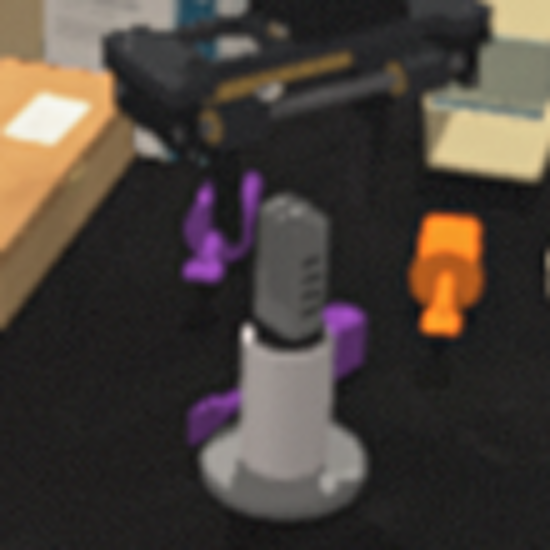

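Run:
```python
from h import *
c=capture('scene');t=capture('top')
print(proj(c,[.5535,-.1682,.166]),proj(c,[.5525,-.1686,.2295]),proj(t,[.5535,-.1682,.166]),proj(t,[.5525,-.1686,.2295]), c['eye'],c['attitude'])
cv2.imwrite('pics/f.png',np.hstack([c['color'],t['color']])[::1,::1][100:480])
cv2.imwrite('pics/f.png',np.hstack([c['color'][60:360,200:600],t['color'][100:400,200:600]]))
```

```text
(np.float64(347.0772478557761), np.float64(191.06588382839834)) (np.float64(348.3677002791182), np.float64(169.04849929655037)) (np.float64(368.7106379355994), np.float64(236.6999378216587)) (np.float64(370.81857556727726), np.float64(234.8177127011985)) [-0.01607964  0.96480532  0.8566919 ] [[-0.86178431  0.28249569 -0.42133595]
 [-0.50726417 -0.47451069  0.71939049]
 [ 0.0032963   0.83368807  0.55222581]]
```

View pics/f.png

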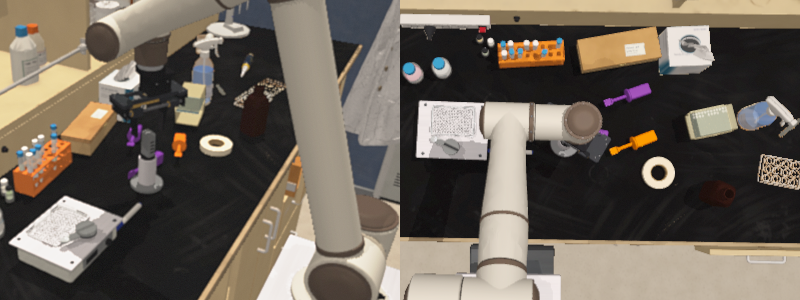

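Run:
```python
from h import *
c=capture('scene');s=telemetry.sense();R=np.array(s['ee_rot']);p=np.array(s['tcp_pos'])
for y in(-.045,.045): print([(((np.array(proj(c,p+R@[0,y,z]))-[290,150])*5).round()) for z in(0,.07)])
print((np.array(proj(c,[.5535,-.1682,.166]))-[290,150])*5)
```

```text
[array([361.,  66.]), array([354., 187.])]
[array([211., 105.]), array([208., 227.])]
[285.38623928 205.32941914]
```

Call:
drive_tool(series=[[0,0.005,0.1,0],[-0.005,0.005,0.2,0],[-0.005,0.005,0.32,0],[-0.005,0.005,0.32,0]])

```text
time_s: 3.7
tcp_pos: [0.5542, -0.1679, 0.1918]
ee_rot: [[-0.866, 0.501, -0.004], [0.501, 0.866, 0.0], [0.004, -0.002, -1.0]]
wrist_force: [0.8, -0.1, 0.1]
gripper_width: 0.805
```

Call:
drive_tool(series=[[0,0,0,0],[0,0,0,0],[0,0,0,0],[0,0,0,0],[0,0,0,0],[0,0,0,0]], fingers=10)

```text
time_s: 4.45
tcp_pos: [0.555, -0.1681, 0.1939]
ee_rot: [[-0.866, 0.501, -0.0], [0.501, 0.866, -0.0], [0.0, -0.0, -1.0]]
wrist_force: [-0.5, 0.3, 0.5]
gripper_width: 0.279
```

Run:
```python
from h import *
plan(.5535,-.1682,.191,60)
```

```text
t 4.45 tcp [ 0.555  -0.1681  0.1939] yyaw 59.96 j6 -119.2 F [-0.5  0.3  0.5] M [-0.13  0.16 -0.01] w 24.3 tilt [-0.0003 -0.0001]
shift [ 0.01  -0.007  0.024] turn -0.0
```

Call:
drive_tool(series=[[0,0,-0.15,0],[0,0,-0.4,0],[0,0,-0.7,0],[0,0,-0.95,0],[0,0,-0.95,0]])

```text
time_s: 5.08
tcp_pos: [0.556, -0.1681, 0.3103]
ee_rot: [[-0.866, 0.5, 0.006], [0.5, 0.866, -0.0], [-0.005, 0.002, -1.0]]
wrist_force: [0.5, 0.0, -1.6]
gripper_width: 0.272
```

Call:
drive_tool(series=[[0.1,0.15,0,0],[0.3,0.45,0,-0.05],[0.54,0.77,0,-0.1],[0.54,0.77,0,-0.1]])

```text
time_s: 5.58
tcp_pos: [0.5443, -0.0531, 0.3062]
ee_rot: [[-0.949, 0.315, -0.003], [0.315, 0.949, 0.001], [0.003, -0.0, -1.0]]
wrist_force: [0.8, 0.4, -2.1]
gripper_width: 0.276
```

Run:
```python
from h import *
plan(.5268,.1697,.309,156.7)
```

```text
t 5.575 tcp [ 0.5443 -0.0531  0.3062] yyaw 71.66 j6 -119.7 F [ 0.8  0.4 -2.1] M [-0.06 -0.02 -0.04] w 24.1 tilt [-0.0029  0.0006]
shift [ 0.723  1.717 -0.022] turn -0.742
```

Call:
drive_tool(series=[[0.1,0.25,0,-0.09],[0.22,0.5,0,-0.18],[0.3,0.75,0,-0.27],[0.36,0.86,0,-0.36],[0.36,0.86,0,-0.42],[0.36,0.86,0,-0.42]])

```text
time_s: 6.32
tcp_pos: [0.5369, 0.0556, 0.3066]
ee_rot: [[-0.871, -0.491, -0.002], [-0.491, 0.871, -0.001], [0.002, 0.001, -1.0]]
wrist_force: [0.8, -0.8, -1.3]
gripper_width: 0.272
```

Run:
```python
from h import *
plan(.5268,.1697,.309,156.7)
```

```text
t 6.325 tcp [0.5369 0.0556 0.3066] yyaw 119.43 j6 -83.7 F [ 0.8 -0.8 -1.3] M [ 0.01 -0.01 -0.02] w 23.7 tilt [-0.0022 -0.0006]
shift [-0.394  0.869 -0.021] turn -0.325
```

Call:
drive_tool(series=[[-0.1,0.25,0,-0.08],[-0.2,0.5,0,-0.16],[-0.3,0.75,0,-0.24],[-0.39,0.87,0,-0.325],[-0.39,0.87,0,-0.325],[-0.39,0.87,0,-0.325]])

```text
time_s: 7.08
tcp_pos: [0.5263, 0.1691, 0.3073]
ee_rot: [[-0.397, -0.918, -0.001], [-0.918, 0.397, -0.001], [0.001, 0.001, -1.0]]
wrist_force: [-0.7, 0.1, -0.5]
gripper_width: 0.275
```

Run:
```python
from h import *
plan(.5268,.1697,.284,156.7)
c=capture('scene');t=capture('top')
a=c['color'][215:345,205:335]
cv2.imwrite('pics/g.png',cv2.resize(a,(585,585),interpolation=cv2.INTER_CUBIC))
s=telemetry.sense();R=np.array(s['ee_rot']);p=np.array(s['tcp_pos'])
f=lambda q:((np.array(proj(c,q))-[205,215]+.5)*4.5).round()
print([f(p+R@[x,0,.179]) for x in(-.01,.01)],f([.5268,.1697,.095]))
```

```text
t 7.075 tcp [0.5263 0.1691 0.3073] yyaw 156.58 j6 -58.0 F [-0.7  0.1 -0.5] M [ 0.03  0.02 -0.05] w 24.0 tilt [-0.0011 -0.0006]
shift [-0.007 -0.002  0.194] turn -0.001
[array([347., 271.]), array([381., 257.])] [364. 319.]
```

View pics/g.png

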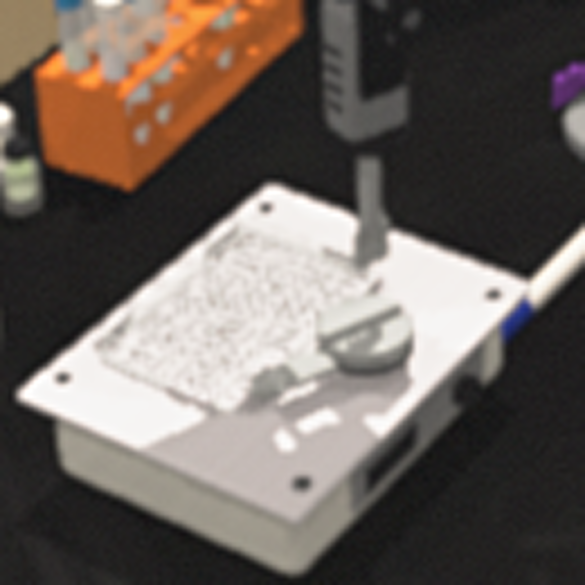

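Call:
drive_tool(series=[[-0.015,0,0.08,0],[-0.015,0,0.16,0],[-0.015,0,0.2,0],[-0.015,0,0.24,0],[-0.015,0,0.28,0],[-0.015,0,0.28,0]])

```text
time_s: 7.92
tcp_pos: [0.5269, 0.1715, 0.2739]
ee_rot: [[-0.394, -0.919, -0.001], [-0.919, 0.394, -0.0], [0.001, 0.0, -1.0]]
wrist_force: [-0.1, 0.5, -0.3]
gripper_width: 0.272
```

Call:
drive_tool(series=[[0,0,0.025,0],[0,0,0.05,0],[0,0,0.075,0],[0,0,0.075,0]])

```text
time_s: 8.43
tcp_pos: [0.527, 0.1715, 0.265]
ee_rot: [[-0.394, -0.919, -0.001], [-0.919, 0.394, -0.0], [0.0, 0.0, -1.0]]
wrist_force: [-0.3, 0.0, -1.6]
gripper_width: 0.274
```

Run:
```python
from h import *
plan(.5268,.1697,.264,156.7)
c=capture('scene')
a=c['color'][225:325,235:335]
cv2.imwrite('pics/i.png',cv2.resize(a,(600,600),interpolation=cv2.INTER_CUBIC))
```

```text
t 8.425 tcp [0.527  0.1715 0.265 ] yyaw 156.79 j6 -58.0 F [-0.3  0.  -1.6] M [0.05 0.04 0.04] w 23.8 tilt [-0.0005 -0.0003]
shift [ 0.014 -0.004  0.008] turn 0.001
```

View pics/i.png

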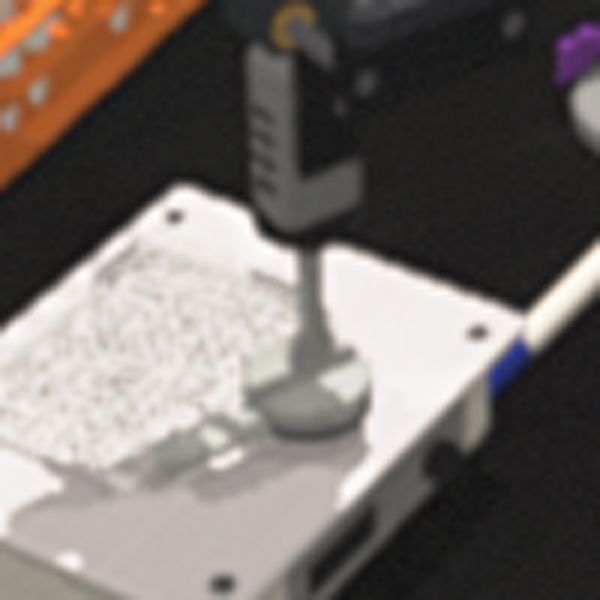

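Call:
drive_tool(series=[[0,0,0.01,0],[0,0,0.02,0],[0,0,0.02,0],[0,0,0.02,0]])

```text
time_s: 8.98
tcp_pos: [0.5273, 0.1717, 0.2638]
ee_rot: [[-0.394, -0.919, 0.001], [-0.919, 0.394, 0.0], [-0.001, -0.001, -1.0]]
wrist_force: [-1.8, 0.9, 5.9]
gripper_width: 0.276
```

Call:
drive_tool(series=[[0,0,0.005,0.05],[0,0,0.005,0.1],[0,0,0.005,0.15],[0,0,0.005,0.2],[0,0,0.005,0.25],[0,0,0.005,0.3],[0,0,0.005,0.3]])

```text
time_s: 9.85
tcp_pos: [0.5276, 0.1717, 0.2638]
ee_rot: [[-0.844, -0.536, 0.002], [-0.536, 0.844, 0.001], [-0.002, -0.001, -1.0]]
wrist_force: [-2.0, -0.2, 7.9]
gripper_width: 0.276
```

Call:
drive_tool(series=[[0,0,0,0.05],[0,0,0,0.1],[0,0,0,0.15],[0,0,0,0.2],[0,0,0,0.25],[0,0,0,0.3],[0,0,0,0.3]])

```text
time_s: 10.72
tcp_pos: [0.5276, 0.1712, 0.2637]
ee_rot: [[-0.999, 0.034, 0.002], [0.034, 0.999, -0.001], [-0.002, -0.001, -1.0]]
wrist_force: [-0.9, -0.5, 6.5]
gripper_width: 0.275
```

Run:
```python
from h import *
plan(.5273,.1717,.2638,88.7)
c=capture('scene')
a=c['color'][225:325,235:335]
cv2.imwrite('pics/j.png',cv2.resize(a,(600,600),interpolation=cv2.INTER_CUBIC))
```

```text
t 10.725 tcp [0.5276 0.1712 0.2637] yyaw 88.06 j6 -126.8 F [-0.9 -0.5  6.5] M [-0.47  0.55  0.06] w 23.9 tilt [ 0.002  -0.0007]
shift [ 0.003  0.004 -0.   ] turn -0.006
```

View pics/j.png

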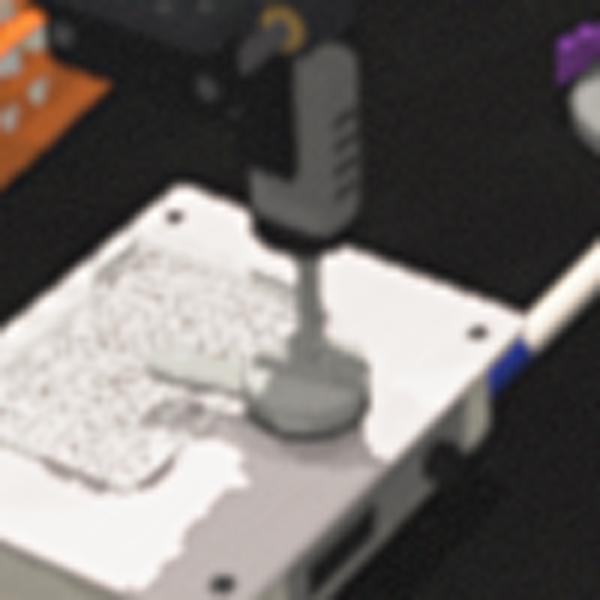

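Call:
drive_tool(series=[[0,0,0,0.03],[0,0,0,0.05],[0,0,0,0.07],[0,0,0,0.07]])

```text
time_s: 11.28
tcp_pos: [0.5275, 0.1711, 0.2638]
ee_rot: [[-0.985, 0.173, 0.002], [0.173, 0.985, -0.001], [-0.002, -0.001, -1.0]]
wrist_force: [-1.1, -0.8, 7.4]
gripper_width: 0.274
```

Run:
```python
from h import *
plan(.5273,.1717,.2638,88.7)
```

```text
t 11.275 tcp [0.5275 0.1711 0.2638] yyaw 80.06 j6 -134.8 F [-1.1 -0.8  7.4] M [-0.65  0.69  0.12] w 23.8 tilt [ 0.0018 -0.0009]
shift [ 0.003  0.004 -0.   ] turn -0.075
```

Call:
drive_tool(series=[[0,0,0,0.02],[0,0,0,0.04],[0,0,0,0.05],[0,0,0,0.05]])

```text
time_s: 11.78
tcp_pos: [0.5275, 0.1711, 0.2637]
ee_rot: [[-0.963, 0.269, 0.002], [0.269, 0.963, -0.001], [-0.002, -0.001, -1.0]]
wrist_force: [-1.4, -1.3, 7.4]
gripper_width: 0.276
```

Run:
```python
from h import *
plan(.5273,.1717,.2638,88.7)
c=capture('scene')
a=c['color'][225:325,235:335]
cv2.imwrite('pics/k.png',cv2.resize(a,(600,600),interpolation=cv2.INTER_CUBIC))
```

```text
t 11.775 tcp [0.5275 0.1711 0.2637] yyaw 74.37 j6 -140.5 F [-1.4 -1.3  7.4] M [-0.67  0.65  0.22] w 24.0 tilt [ 0.0016 -0.0011]
shift [ 0.003  0.005 -0.   ] turn -0.125
```

Call:
drive_tool(series=[[0,0,0,0.02],[0,0,0,0.04],[0,0,0,0.06],[0,0,0,0.06]])

```text
time_s: 12.32
tcp_pos: [0.5275, 0.171, 0.2638]
ee_rot: [[-0.925, 0.38, 0.002], [0.38, 0.925, -0.002], [-0.002, -0.001, -1.0]]
wrist_force: [-1.8, -1.3, 7.0]
gripper_width: 0.281
```

Run:
```python
from h import *
plan(.5273,.1717,.2638,88.7)
a=cv2.imread('pics/k.png');c=capture('scene')
b=cv2.resize(c['color'][225:325,235:335],(600,600),interpolation=cv2.INTER_CUBIC);cv2.imwrite('pics/l.png',b)
j=cv2.imread('pics/j.png')
roi=np.s_[330:480,100:250]
print('diff j-k',cv2.absdiff(j,a)[roi].mean(),'k-l',cv2.absdiff(a,b)[roi].mean())
```

```text
t 12.325 tcp [0.5275 0.171  0.2638] yyaw 67.64 j6 -147.2 F [-1.8 -1.3  7. ] M [-0.76  0.62  0.86] w 24.4 tilt [ 0.0016 -0.0019]
shift [ 0.003  0.005 -0.   ] turn -0.184
diff j-k 12.772622222222223 k-l 1.1249925925925925
```

Call:
drive_tool(series=[[0,0,0,-0.05],[0,0,0,-0.1],[0,0,0,-0.15],[0,0,0,-0.15]])

```text
time_s: 12.88
tcp_pos: [0.528, 0.1716, 0.2638]
ee_rot: [[-0.996, 0.093, 0.003], [0.093, 0.996, 0.001], [-0.003, 0.001, -1.0]]
wrist_force: [-1.1, -0.1, 6.2]
gripper_width: 0.274
```

Call:
drive_tool(series=[[0,0,-0.1,0],[0,0,-0.2,0],[0,0,-0.35,0],[0,0,-0.38,0],[0,0,-0.38,0]])

```text
time_s: 13.5
tcp_pos: [0.5269, 0.1715, 0.3077]
ee_rot: [[-0.996, 0.094, -0.0], [0.094, 0.996, 0.0], [0.0, 0.0, -1.0]]
wrist_force: [-0.2, 0.2, -0.9]
gripper_width: 0.276
```

Run:
```python
from h import *
plan(.555,-.1681,.309,60)
```

```text
t 13.5 tcp [0.5269 0.1715 0.3077] yyaw 84.59 j6 -130.2 F [-0.2  0.2 -0.9] M [-0.06  0.01  0.04] w 24.0 tilt [-0.0002  0.0004]
shift [-0.5   -2.796 -0.012] turn 0.215
```

Call:
drive_tool(series=[[-0.03,-0.2,-0.05,0],[-0.1,-0.55,-0.05,0],[-0.16,-0.9,-0.05,0],[-0.16,-0.93,-0.05,0]])

```text
time_s: 14.0
tcp_pos: [0.5353, 0.0565, 0.3129]
ee_rot: [[-0.995, 0.097, -0.002], [0.097, 0.995, -0.001], [0.002, -0.001, -1.0]]
wrist_force: [0.8, -0.1, -0.9]
gripper_width: 0.272
```

Call:
drive_tool(series=[[-0.03,-0.2,0,0],[-0.1,-0.55,0,0],[-0.16,-0.9,0,0],[-0.16,-0.93,0,0]])

```text
time_s: 14.5
tcp_pos: [0.5442, -0.0557, 0.313]
ee_rot: [[-0.995, 0.097, -0.002], [0.097, 0.995, -0.0], [0.002, -0.0, -1.0]]
wrist_force: [0.2, 0.2, -0.9]
gripper_width: 0.271
```

Call:
drive_tool(series=[[-0.05,-0.25,0,0.06],[-0.1,-0.55,0,0.12],[-0.17,-0.85,0,0.18],[-0.17,-0.92,0,0.215],[-0.17,-0.92,0,0.215],[-0.17,-0.92,0,0.215]])

```text
time_s: 15.25
tcp_pos: [0.5544, -0.1651, 0.3136]
ee_rot: [[-0.867, 0.499, -0.0], [0.499, 0.867, 0.0], [0.001, 0.0, -1.0]]
wrist_force: [-0.7, 1.0, -0.7]
gripper_width: 0.276
```

Run:
```python
from h import *
plan(.555,-.1681,.194,60)
```

```text
t 15.25 tcp [ 0.5544 -0.1651  0.3136] yyaw 60.09 j6 -119.4 F [-0.7  1.  -0.7] M [-0.11 -0.05 -0.02] w 24.0 tilt [-0.0004  0.0003]
shift [-0.018 -0.019  0.996] turn 0.001
```

Call:
drive_tool(series=[[-0.018,-0.019,0.05,0],[-0.018,-0.019,0.1,0],[-0.018,-0.019,0.2,0],[-0.018,-0.019,0.35,0],[-0.018,-0.019,0.5,0],[-0.018,-0.019,0.5,0]])

```text
time_s: 16.0
tcp_pos: [0.554, -0.169, 0.2516]
ee_rot: [[-0.866, 0.501, -0.005], [0.501, 0.866, 0.001], [0.004, -0.002, -1.0]]
wrist_force: [-0.9, -0.6, -0.5]
gripper_width: 0.271
```

Run:
```python
from h import *
plan(.555,-.1681,.194,60)
```

```text
t 16.0 tcp [ 0.554  -0.169   0.2516] yyaw 59.96 j6 -119.1 F [-0.9 -0.6 -0.5] M [-0.06 -0.04  0.  ] w 23.5 tilt [-0.0046  0.0005]
shift [-0.006  0.012  0.48 ] turn -0.0
```

Call:
drive_tool(series=[[0,0,0.12,0],[0,0,0.24,0],[0,0,0.36,0],[0,0,0.43,0],[0,0,0.46,0],[0,0,0.48,0],[0,0,0.48,0],[0,0,0.48,0]])

```text
time_s: 17.0
tcp_pos: [0.5552, -0.1692, 0.1967]
ee_rot: [[-0.866, 0.5, 0.001], [0.5, 0.866, -0.0], [-0.001, 0.0, -1.0]]
wrist_force: [-0.4, 0.3, -0.8]
gripper_width: 0.276
```

Run:
```python
from h import *
plan(.555,-.1681,.194,60)
```

```text
t 17.0 tcp [ 0.5552 -0.1692  0.1967] yyaw 59.97 j6 -119.1 F [-0.4  0.3 -0.8] M [-0.09 -0.04 -0.03] w 24.0 tilt [ 0.0009 -0.0001]
shift [0.006 0.007 0.022] turn -0.0
```

Call:
drive_tool(series=[[0.005,0.005,0.012,0],[0.005,0.005,0.025,0],[0.005,0.005,0.025,0],[0.005,0.005,0.025,0]])

```text
time_s: 17.5
tcp_pos: [0.5549, -0.1683, 0.1939]
ee_rot: [[-0.866, 0.5, 0.001], [0.5, 0.866, -0.0], [-0.001, 0.0, -1.0]]
wrist_force: [-1.3, 1.4, 4.7]
gripper_width: 0.274
```

Call:
drive_tool(series=[[0,0,0,0],[0,0,0,0],[0,0,0,0],[0,0,0,0],[0,0,0,0]], fingers=70)

```text
time_s: 18.12
tcp_pos: [0.5548, -0.1684, 0.1931]
ee_rot: [[-0.866, 0.501, -0.0], [0.501, 0.866, 0.0], [0.0, -0.0, -1.0]]
wrist_force: [-0.2, 0.5, -0.4]
gripper_width: 0.751
```

Call:
drive_tool(series=[[0,0,-0.15,0],[0,0,-0.4,0],[0,0,-0.7,0],[0,0,-1,0],[0,0,-1,0]])

```text
time_s: 18.75
tcp_pos: [0.556, -0.1686, 0.3169]
ee_rot: [[-0.866, 0.5, 0.007], [0.5, 0.866, -0.001], [-0.007, 0.003, -1.0]]
wrist_force: [0.5, -0.4, -1.2]
gripper_width: 0.807
```

Run:
```python
from h import *
plan(.555,-.1681,.194,60)
c=capture('scene')
a=cv2.resize(c['color'][225:325,235:335],(400,400),interpolation=cv2.INTER_CUBIC)
b=cv2.resize(c['color'][170:270,300:400],(400,400),interpolation=cv2.INTER_CUBIC)
cv2.imwrite('pics/z.png',np.hstack([a,b]))
```

```text
t 18.75 tcp [ 0.556  -0.1686  0.3169] yyaw 59.98 j6 -119.2 F [ 0.5 -0.4 -1.2] M [-0.05 -0.01  0.01] w 70.2 tilt [ 0.0074 -0.001 ]
shift [ 0.016 -0.003  1.024] turn -0.0
```

View pics/z.png

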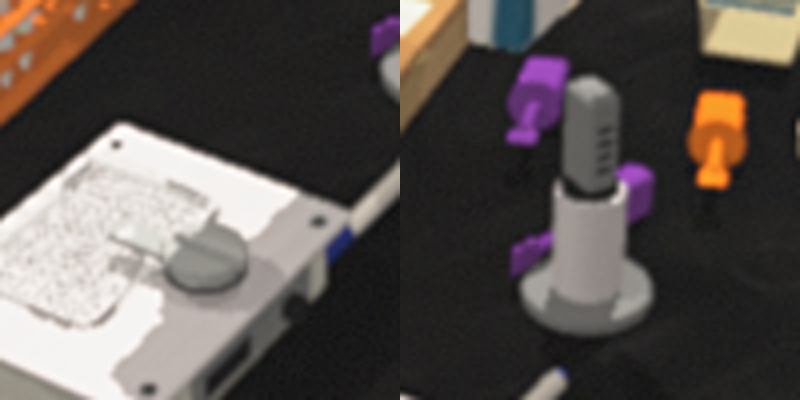

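Run:
```python
from h import *
c=capture('scene')
for th in (1.0,1.15,1.3):
    a=np.radians(73.2)-th
    print(th,[((np.array(proj(c,[.5268+d*np.cos(a),.1697+d*np.sin(a),z]))-[235,225]+.5)*4).round() for d,z in((.065,.081),(.024,.095),(-.024,.095))])
```

```text
1.0 [array([ 94., 245.]), array([162., 237.]), array([245., 251.])]
1.15 [array([101., 235.]), array([165., 233.]), array([243., 255.])]
1.3 [array([110., 225.]), array([168., 230.]), array([240., 258.])]
```

Run:
```python
from h import *
t=capture('top'); l=cv2.imread('pics/l.png');c=capture('scene')
b=cv2.resize(c['color'][225:325,235:335],(600,600),interpolation=cv2.INTER_CUBIC)
print('tongue change since stop',cv2.absdiff(l,b)[330:380,150:230].mean())
# dark slot line fit within head, in scene crop at 6x
g=cv2.cvtColor(b,cv2.COLOR_BGR2GRAY)[330:400,255:365].astype(float)
g-=cv2.GaussianBlur(g,(0,0),12)
ys,xs=np.nonzero(g<np.percentile(g,8))
vx,vy,x0,y0=cv2.fitLine(np.float32(np.c_[xs,ys]),cv2.DIST_HUBER,0,.01,.01).ravel();print('slot slope',vy/vx,(x0+255)/6*4,(y0+330)/6*4)
```

```text
tongue change since stop 7.931583333333333
slot slope -0.13881047 206.48878 235.1779
```

Run:
```python
from h import *
import pickle
def slot(t):
    g=cv2.cvtColor(t['color'],cv2.COLOR_BGR2GRAY)
    C=np.array([.5268,.1697,.095]);best=[]
    for yaw in range(-90,90,3):
        a=np.radians(yaw);d=np.array([np.cos(a),np.sin(a),0])
        n=np.array([-d[1],d[0],0])
        v=[cv2.getRectSubPix(g,(1,1),tuple(map(float,proj(t,C+d*s)))).item() for s in np.linspace(-.02,.02,21)]
        best.append((np.mean(v),yaw))
    return sorted(best)[:5]
print(slot(pickle.load(open('top0.pkl','rb'))));t=capture('top');print(slot(t))
g=cv2.cvtColor(t['color'],cv2.COLOR_BGR2GRAY);print(g[228:256,238:266:1][::2,::2])
```

```text
[(np.float64(95.0), 66), (np.float64(96.23809523809524), 63), (np.float64(96.95238095238095), 69), (np.float64(100.85714285714286), 60), (np.float64(102.52380952380952), 72)]
[(np.float64(81.52380952380952), -3), (np.float64(83.33333333333333), 0), (np.float64(83.9047619047619), -6), (np.float64(85.0), 3), (np.float64(86.9047619047619), 6)]
[[195 214 195 190 211 173 207 211 198 202 188 210 185 182]
 [176 202 208 223 194 178 207 230 204 188 217 207 195 190]
 [199 199 187 202 221 155 197 200 208 197 199 202 186 213]
 [201 199 201 203 201 173 197 199 198 192 206 220 220 205]
 [215 218 226 228 221 160 198 200 194 190 195 222 219 211]
 [231 231 231 231 224 153 170 184 189 206 209 223 231 231]
 [232 232 233 229 198 199  95 149 196 195 209 222 231 230]
 [231 231 227 160 170 164  89 149 172 163 190 222 223 230]
 [201 201 164 147 147 132  65 139 147 144 122 160 192 207]
 [175 175 151 148 146 130  63 142 146 145 133 137 164 174]
 [174 174 154 147 146 128  60 144 147 145 119 149 152 164]
 [175 175 171 150 146 125  63 144 147 143 110 153 154 154]
 [174 174 175 166 150 122  68 144 147 107 152 152 153 156]
 [175 175 175 175 166 134  81 128 115 153 153 153 152 156]]
```

The top view now puts the slot at a yaw of about -2°, against -1.3° expected at the clamped stop. It read 66° at the start.

```bash
python3 -c "
from h import *
print(order.finish_job())"
```

```text
the job is handed in; nothing more can be done
None
```

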